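# Nudge the rolled-down paint jar back into its rack seat

### The arm

A 6-joint arm with a two-finger parallel gripper is mounted at the origin on the work surface. World frame = base frame: x ahead of the robot, y to its left, z up, the work surface at z = 0. Lengths are in m, angles in degrees, forces in N, time in s.
With the tool pointing down it reaches from about 0.4 to 0.825 m from the base axis. Payload 7 kg.
Tool frame: the origin (TCP) lies at the very end of the fingers, on their centre line; the grasp point (between the pads) lies 19 mm behind it (ctrl.grasp_offset is the distance from the TCP to the grasp point, in m); z points along the fingers, y is the line along which they close (so a half turn about z gives the same grasp; the last joint's range is limited). The gripper opens to 88 mm and grips with 3 to 60 N. Pads are 19 mm wide; open, the fingers measure 130 mm over their backs; the gripper's body (78 mm by 193 mm) begins 47 mm behind the grasp point.
Start: joints at [-54.826, 20.546, 0.682, 0, -70.136, -16.507], TCP at [0.216, -0.639, 0.227] pointing down, gripper open.
Joint ranges: [-176.03, 176.03], [-82.01, 121.73], [-58.28, 71.71], [-173.87, 95.51], [-174.79, -0.11], [-173.66, 173.66]. Speed limits (degrees/s): [136.94, 136.94, 172.46, 180, 180, 180].

### API

Orientations are given as [roll, pitch, yaw] about the fixed x, y, z axes, in that order (R = Rz(yaw) Ry(pitch) Rx(roll)).
In Python, from plant import ctrl gives the robot as it stands. The module is installed in compiled form; this text tells all that it offers.
- The arm moves only by the tool jog_arm, never from a script. Its argument "plan" is a list that holds one entry, the list of rows, each a list of 7 numbers: the opening, from 0 (shut) to 1 (fully open), then the shift along the tool's x, y, z in m, then the turn, a rotation vector about the tool's x, y, z in degrees. A call has 1 to 20 rows; each row is the pose to reach, as a shift and turn from the pose commanded when the call began, along the tool's axes at that moment; what a row does not reach only later rows make up. A row lasts 1/8 s, in which the tool goes at most 62.5 mm and 10.7 degrees, less where a joint would pass 70% of its speed; a pose out of reach is approached as far as the arm can. A call with a gripper value outside its range is refused whole. The fingers move at their own pace and stop on an object; the grip force is fixed at half the most. Time passes only in rows, so rows that repeat a pose let the fingers close. It gives the time, the measured TCP pose, the force, the opening and the grip force at its end, in the units of the state.
- ctrl.get_obs(): the state, without advancing time (a new reading comes with each control period).
- ctrl.snapshot(name): name is "scene" or "top"; returns a dict with "image" (480x640x3 uint8, red, green, blue), "vertical_fov" (degrees; the focal length in pixels is half the picture's height over the tangent of half this angle, whatever the lens; pixels are square), "cx", "cy" (the principal point, pixels), "R" (3x3) and "t" (3): a world point X has camera coordinates R X + t. Camera axes: x right, y down, z forward; pixel columns grow to the right and rows downward; lengths in m; the calibration is good to about 2 mm. A picture is of the moment at which its call begins. There is no depth.
- ctrl.close_job(): hands the job in; it is judged then, once.
The state is a dict: "clock": time; "joint_pos": joint angles; "qvel": joint speeds; "tau": joint torques, N m; "tool_pos": TCP position; "orientation": TCP orientation; "force": force on the tool from outside, world axes, zero at the start; "moment": the same for the moment, N m; "opening": finger opening in m; "gripper_force": force on a finger pad.
Only numpy, scipy, OpenCV 4.12 (cv2) and the standard library are available. Lean on these libraries where they do the work, as an engineer would, in place of code of your own. Each camera call takes 0.05 s, during which the arm holds its last target. There are 200 camera calls.

### The job

Two sloping wooden jar racks stand on the painting table; on one, the jar lies seated at the high end, on the other it has rolled down to the low end. With the fingertips, push that low jar steadily up its gutter and over the crest until it drops into the seat against the high end stop and stays there, then take the hand away. Only push it: do not grasp, lift or flick it, and leave the seated jar and everything else on the table where they are.

Things in the scene. Friction and masses are not known exactly. Their poses are not given: they have to be found in the camera images.
- work_rack: wooden rack fixed to the table, 226 mm long (x -123 to 103), 86 mm wide (y), one straight gutter open at the top. Origin on the table under it, z up, x UPHILL along the gutter, y across. Inside width 72 mm, side walls 12 mm above the floor. Uphill is roughly to the robot's left (+y), within 0.3 rad.
- lip (a point): middle of the top of the lip that closes the low end of work_rack, 28 mm above the table; rack x = -119 mm. The lip is 8 mm thick (x -123 to -115) and 10 mm higher than the gutter floor behind it. From there (18 mm above the table) the floor rises at 10 degrees to the crest.
- crest (a point): middle of the crest of work_rack, where the slope ends: rack x = 45 mm, 46 mm above the table. Just beyond, the floor drops 7 mm into the level seat.
- seat (a point): point on the floor of the seat of work_rack right under the centre of a seated jar: rack x = 64 mm, 39 mm above the table. The seat ends at the end stop, inner face at rack x = 93 mm, top 69 mm above the table.
- jar_centre (a point): centre of the jar to push: closed, round, white with a metal lid of equal diameter, 56 mm across, 64 mm long, 0.1 to 0.2 kg, smooth (friction about 0.3), lying across the gutter. It starts against the low lip, centre at rack x = -97, z = 50 mm; seated, at x = 64, z = 67 mm (2 mm of play). Left alone on the slope it rolls back down.
- jar: the same jar as a body, origin at its centre; its y axis is the axis on which it rolls.
- full_rack: wooden rack fixed to the table, 226 mm long (x -123 to 103), 86 mm wide (y), one straight gutter open at the top. Origin on the table under it, z up, x UPHILL along the gutter, y across. Same shape as work_rack; it already carries its jar in the seat. Which of the racks is nearer the robot varies.
- seated_jar_centre (a point): centre of the equal jar, 56 mm across and 64 mm long, that lies already seated on full_rack, its top 95 mm above the table; to be left alone.
- pot_a: jar standing upright, 56 mm across, 64 mm high; origin under its base; leave alone
- pot_b: another such upright jar; leave alone
- small_pot: small upright pot, 40 mm across, 48 mm high; origin under its base; leave alone
- lid: loose jar lid lying flat on the table beyond the low end of work_rack, 56 mm across, 12 mm high; origin under it; leave alone
- dish: shallow white dish, 90 mm across, 25 mm high; origin under it; leave alone
- tape: roll of paper tape lying flat, 90 mm across, 20 mm high; origin under it; leave alone
- brush: paint brush, 190 mm long, lying flat; leave alone
- ink_block: black ink block, 90 x 35 x 20 mm; origin under it; leave alone

How it is judged (in metres and radians):
On the way, in this order (a step that is already met when the one before it is completed fails the run):
1. the jar is on its way up the slope, half-way between the lip and the crest, still down in the gutter (x of jar_centre in the frame of work_rack between -0.05 and 0.04 m and z of jar_centre in the frame of work_rack below 0.085 m), for 0.05 s.
2. the jar lies in the seat against the end stop (x of jar_centre in the frame of work_rack between 0.056 and 0.07 m and z of jar_centre in the frame of work_rack below 0.0712123 m), for 0.2 s.
At the end, for the whole second after the job is handed in: The jar lies still (under 20 mm/s) in the seat at the high end of work_rack: centre within 8 mm downhill and 6 mm uphill of the seated place, not more than 4 mm above it, its axis across the gutter within 0.2 rad; the seated jar within 12 mm and all bystanders within 20 mm of where they were (all of step 2 and z of jar_centre in the frame of work_rack above 0.0622123 m and y of jar_centre in the frame of work_rack between -0.012 and 0.012 m and angle between the y axis of jar and the y axis of work_rack, either way round below 0.2 rad and linear speed of jar below 0.02 m/s and distance of seated_jar_centre from where it was at the start of the episode below 0.012 m and distance of each of pot_a, pot_b, small_pot, lid, dish, tape, brush, ink_block from where it was at the start of the episode below 0.02 m); the robot touches nothing.
It fails at once if the jar is lifted off the gutter (more than about 17 mm above where it rolls) (z of jar_centre in the frame of work_rack above 0.092 m or (x of jar_centre in the frame of work_rack below -0.03 m and z of jar_centre in the frame of work_rack above 0.079 m) or (x of jar_centre in the frame of work_rack below -0.07 m and z of jar_centre in the frame of work_rack above 0.072 m)).
It fails at once if the jar is flicked (faster than 0.6 m/s) (linear speed of jar above 0.6 m/s).
It fails at once if the jar leaves its gutter (z of jar_centre in the frame of work_rack below 0.035 m or x of jar_centre in the frame of work_rack below -0.13 m or x of jar_centre in the frame of work_rack above 0.12 m).
It fails at once if the jar already seated on the other rack is disturbed (distance of seated_jar_centre from where it was at the start of the episode above 0.012 m).
It fails at once if a bystander is pushed aside (distance of any of pot_a, pot_b, small_pot, lid, dish, tape, brush, ink_block from where it was at the start of the episode above 0.02 m).
It also fails if it takes over 35 s, if anything falls off the work surface, if the arm or the gripper's body presses on something with over 40 N, if the wrist force passes 120 N, or if a joint passes its speed limit or range.

## Working session

There is one attempt and no reset: what is moved stays moved. The work goes in short steps, Python scripts to look and compute and a tool call to move; the robot and the scene stay as the last step left them, time stands still between calls to the robot, and variables do not carry over. Pictures are saved under pics/ and viewed, at most 10 in all, crops included, and the job is handed in when it is done.

Besides the shell and the picture viewer there is one more tool, called by a JSON object that holds its "api" and its "payload", one argument or row to a line. jog_arm: Moves the arm, as the interface text tells. Its arguments: {"type":"object","properties":{"plan":{"type":"array","items":{"type":"array","items":{"type":"array","items":{"type":"number"}}}}},"required":["plan"]}

```bash
mkdir -p pics; cat > h.py <<'E'
import numpy as np,cv2
from plant import ctrl
def cam(n):
    s=ctrl.snapshot(n);s['f']=240/np.tan(np.radians(s['vertical_fov'])/2);s['R']=np.array(s['R']);s['t']=np.array(s['t']);return s
def ray(s,u,v,z):
    d=s['R'].T@np.array([(u-s['cx'])/s['f'],(v-s['cy'])/s['f'],1]);c=-s['R'].T@s['t'];return c+d*(z-c[2])/d[2]
def proj(s,X):
    p=s['R']@np.array(X)+s['t'];return s['cx']+s['f']*p[0]/p[2],s['cy']+s['f']*p[1]/p[2]
E
python3 - <<'E'
from h import *
for n in('top','scene'):
    s=cam(n);cv2.imwrite(f'pics/{n}0.png',s['image'][:,:,::-1]);print(n,s['f'],s['cx'],s['cy'],-s['R'].T@s['t'],s['R'].round(3).tolist())
print(ctrl.get_obs())
E
```

```text
top 442.30853226572793 324.3362823728714 244.6011181002709 [0.45842471 0.02090836 1.2018074 ] [[-0.003, -1.0, -0.003], [-0.994, 0.004, -0.106], [0.106, 0.003, -0.994]]
scene 508.3638643261753 316.13855513937335 235.2483199289394 [0.94934799 0.69331003 1.0636076 ] [[-0.869, 0.495, -0.012], [0.397, 0.682, -0.615], [-0.296, -0.539, -0.789]]
{'clock': 0.1, 'joint_pos': array([-5.48275936e+01,  2.05855935e+01,  6.41190423e-01, -1.87197168e-02,
       -7.01369265e+01, -1.65082210e+01]), 'qvel': array([-0.06410758, -0.13212533,  0.12706963,  0.04690298, -0.04609464,
       -0.06291494]), 'tau': array([-1.18828135e-03, -5.84165204e+01,  2.93754208e+01,  7.01563686e+00,
        1.01651932e-02, -5.41978920e-05]), 'tool_pos': array([ 0.21587416, -0.63909629,  0.22574937]), 'orientation': array([ 1.79917022e+02, -6.23868700e-03, -1.61342183e+02]), 'force': array([ 0.18582787, -0.49525572, -0.94816077]), 'moment': array([ 0.02287425, -0.04446213,  0.04411123]), 'gripper_force': 0.0, 'opening': 0.08762133182207543}
```

View pics/top0.png

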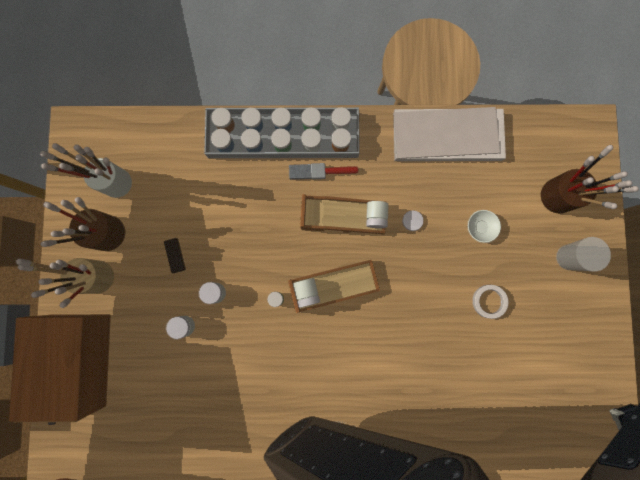

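View pics/scene0.png

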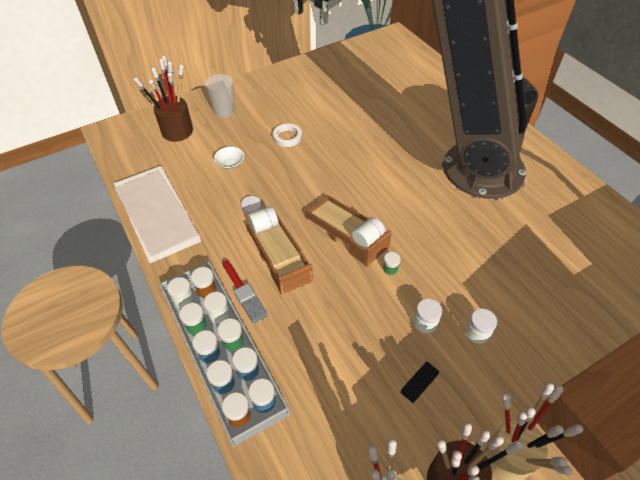

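The top view shows the far rack is the work rack, with its jar low at about (377,215) and the lid at (413,221). The near rack has its jar seated at (307,292). I'll enlarge the work rack in both views.

```bash
python3 - <<'E'
import cv2,numpy as np
a=cv2.imread('pics/top0.png')[185:245,290:430];b=cv2.imread('pics/scene0.png')[190:295,235:315]
a=cv2.resize(a,None,fx=5,fy=5,interpolation=cv2.INTER_CUBIC);b=cv2.resize(b,None,fx=2.8,fy=2.8,interpolation=cv2.INTER_CUBIC)
c=np.zeros((600,700,3),np.uint8);c[:300]=a;c[300:300+b.shape[0],:b.shape[1]]=b
cv2.imwrite('pics/c1.png',c)
E
```

```text
(no output)
```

View pics/c1.png

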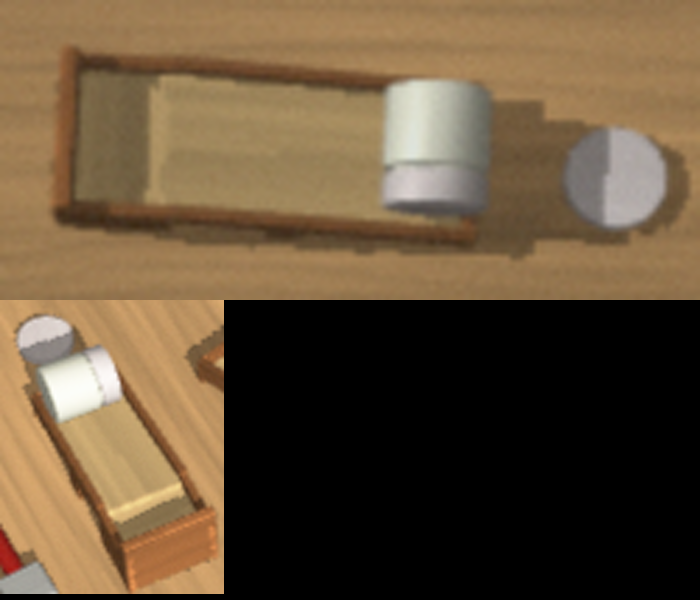

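The crop shows the end stop's outer top corners at about (64,47) and (54,222), and the crest edge from (160,75) to (150,205). The jar spans columns 382–490 and rows 80–215. Next I'll turn these into positions.

```bash
python3 - <<'E'
from h import *
s=cam('top')
q=lambda c,r,z:ray(s,(c+.5)/5-.5+290,(r+.5)/5-.5+185,z)
A=q(64,47,.069);B=q(54,222,.069);print('stop corners',A,B,'mid',(A+B)/2,np.linalg.norm(A-B))
C=q(160,75,.046);D=q(150,205,.046);print('crest',C,D,(C+D)/2,np.linalg.norm(C-D))
E=q(436,148,.05);print('jarcentre',E)
# wall tops: height 12mm above floor
for z,(c,r) in ((.058,(155,67)),(.058,(150,212)),(.041,(375,78)),(.031,(472,232))): print(q(c,r,z))
u=(E-(A+B)/2)[:2];print('yaw from stop-jar',np.degrees(np.arctan2(-u[1],-u[0])),np.linalg.norm(u),'expect .200')
d=(A-B)[:2];print('yaw from stop',np.degrees(np.arctan2(d[1],d[0]))+90)
print('lid',q(615,178,.012))
# scene: end stop outer corners top z=.069
s=cam('scene')
q2=lambda c,r,z:ray(s,(c+.5)/2.8-.5+235,(r-300+.5)/2.8-.5+190,z)
A=q2(125,547,.069);B=q2(217,514,.069);print('scene stop',A,B,(A+B)/2,np.linalg.norm(A-B))
C=q2(108,517,.046);D=q2(180,484,.046);print('scene crest',C,D,(C+D)/2)
E
```

```text
stop corners [0.71154481 0.08058885 0.069     ] [0.61944097 0.08558244 0.069     ] mid [0.66549289 0.08308564 0.069     ] 0.09223911334687597
crest [0.70133821 0.0307583  0.046     ] [0.63158212 0.03622283 0.046     ] [0.66646016 0.03349056 0.046     ] 0.06996979842176519
jarcentre [ 0.66078859 -0.11473852  0.05      ]
[0.70310429 0.03327475 0.058     ]
[0.62609068 0.03607183 0.058     ]
[ 0.70031362 -0.08387211  0.041     ]
[ 0.61862396 -0.13547184  0.031     ]
yaw from stop-jar 88.6377514050966 0.19788008634221124 expect .200
yaw from stop 86.89663510853595
lid [ 0.65056582 -0.21627368  0.012     ]
scene stop [0.71205951 0.08036586 0.069     ] [0.62949202 0.08988641 0.069     ] [0.67077576 0.08512613 0.069     ] 0.0831145675859063
scene crest [0.70519391 0.03127631 0.046     ] [0.63454817 0.03174526 0.046     ] [0.66987104 0.03151078 0.046     ]
```

{"api": "jog_arm", "payload": {
  "plan": [
    [[0, -0.02, 0.01, 0, 0, 0, -3], [0, -0.06, 0.03, 0, 0, 0, -8], [0, -0.11, 0.06, 0, 0, 0, -14], [0, -0.16, 0.09, 0, 0, 0, -20], [0, -0.21, 0.115, 0, 0, 0, -26], [0, -0.26, 0.14, 0, 0, 0, -32], [0, -0.31, 0.17, 0, 0, 0, -38], [0, -0.36, 0.195, 0, 0, 0, -44], [0, -0.41, 0.222, 0, 0, 0, -50], [0, -0.46, 0.25, 0, 0, 0, -56], [0, -0.5, 0.271, 0, 0, 0, -61], [0, -0.535, 0.29, 0, 0, 0, -65], [0, -0.558, 0.302, 0, 0, 0, -67.3], [0, -0.57, 0.309, 0, 0, 0, -68.3], [0, -0.57, 0.309, 0, 0, 0, -68.3], [0, -0.57, 0.309, 0, 0, 0, -68.3]]
  ]
}}

```text
clock: 2.2
tool_pos: [0.6565, -0.1651, 0.2267]
orientation: [180.0, -0.0, -93.1]
force: [-0.4, -0.6, 0.7]
opening: 0.0004
gripper_force: 0.0
```

{"api": "jog_arm", "payload": {
  "plan": [
    [[0, 0.005, 0, 0.02, 0, 0, 0], [0, 0.012, 0, 0.05, 0, 0, 0], [0, 0.015, 0, 0.09, 0, 0, 0], [0, 0.015, 0, 0.125, 0, 0, 0], [0, 0.015, 0, 0.15, 0, 0, 0], [0, 0.015, 0, 0.165, 0, 0, 0], [0, 0.015, 0, 0.165, 0, 0, 0]]
  ]
}}

```text
clock: 3.08
tool_pos: [0.6555, -0.1799, 0.0609]
orientation: [179.9, -0.0, -93.1]
force: [-0.2, -0.0, 0.8]
opening: 0.0007
gripper_force: 0.0
```

```bash
python3 - <<'E'
from h import *
s=cam('scene');print(ctrl.get_obs()['tool_pos'])
print(proj(s,ctrl.get_obs()['tool_pos']))
a=cv2.resize(s['image'][150:300,190:330,::-1],None,fx=4,fy=4,interpolation=cv2.INTER_CUBIC)
cv2.imwrite('pics/s1.png',a)
E
```

```text
[ 0.65640122 -0.17982474  0.06204613]
(np.float64(253.3830863539473), np.float64(199.1085115716918))
```

View pics/s1.png

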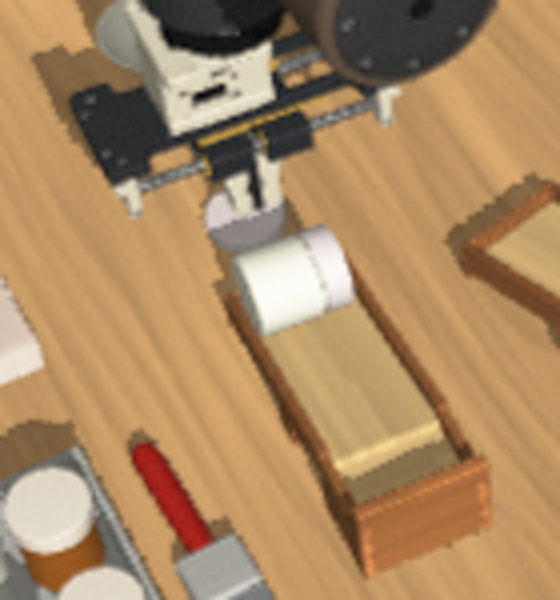

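The closed fingers are just behind the jar, centred on the gutter, with the lid well below them. I'll lower them and push the jar part of the way.

{"api": "jog_arm", "payload": {
  "plan": [
    [[0, 0, 0, 0.01, 0, 0, 0], [0, 0, 0, 0.02, 0, 0, 0], [0, -0.008, 0, 0.021, 0, 0, 0], [0, -0.016, 0, 0.021, 0, 0, 0], [0, -0.021, 0, 0.021, 0, 0, 0], [0, -0.025, 0, 0.021, 0, 0, 0], [0, -0.029, 0, 0.021, 0, 0, 0], [0, -0.033, 0, 0.02, 0, 0, 0], [0, -0.038, 0, 0.019, 0, 0, 0], [0, -0.043, 0, 0.018, 0, 0, 0], [0, -0.048, 0, 0.017, 0, 0, 0], [0, -0.053, 0, 0.016, 0, 0, 0], [0, -0.058, 0, 0.015, 0, 0, 0], [0, -0.063, 0, 0.014, 0, 0, 0], [0, -0.068, 0, 0.013, 0, 0, 0], [0, -0.073, 0, 0.012, 0, 0, 0], [0, -0.078, 0, 0.011, 0, 0, 0], [0, -0.083, 0, 0.01, 0, 0, 0], [0, -0.088, 0, 0.009, 0, 0, 0], [0, -0.092, 0, 0.008, 0, 0, 0]]
  ]
}}

```text
clock: 5.62
tool_pos: [0.6612, -0.0871, 0.0536]
orientation: [180.0, 0.0, -93.0]
force: [-0.6, -0.8, -0.0]
opening: 0.0002
gripper_force: 0.3
```

```bash
python3 - <<'E'
from h import *
s=cam('scene');o=ctrl.get_obs();print(o['tool_pos'],o['force'])
a=cv2.resize(s['image'][150:300,190:330,::-1],None,fx=4,fy=4,interpolation=cv2.INTER_CUBIC)
cv2.imwrite('pics/s2.png',a)
E
```

```text
[ 0.66137942 -0.08665571  0.05375617] [0.70237355 0.07285053 0.20155224]
```

View pics/s2.png

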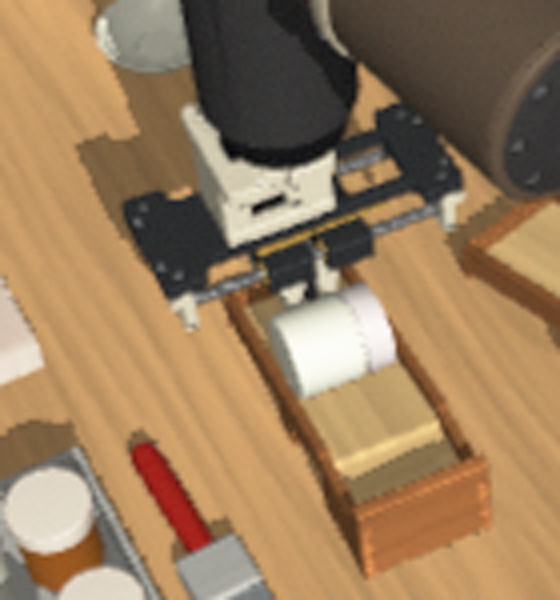

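The jar has moved about 60 mm up and still lies straight, with the fingers centred behind it. I'll continue towards the crest and slow down there.

{"api": "jog_arm", "payload": {
  "plan": [
    [[0, -0.004, 0, -0.001, 0, 0, 0], [0, -0.009, 0, -0.002, 0, 0, 0], [0, -0.014, 0, -0.003, 0, 0, 0], [0, -0.019, 0, -0.004, 0, 0, 0], [0, -0.024, 0, -0.005, 0, 0, 0], [0, -0.029, 0, -0.006, 0, 0, 0], [0, -0.034, 0, -0.006, 0, 0, 0], [0, -0.039, 0, -0.006, 0, 0, 0], [0, -0.044, 0, -0.006, 0, 0, 0], [0, -0.049, 0, -0.006, 0, 0, 0], [0, -0.054, 0, -0.006, 0, 0, 0], [0, -0.059, 0, -0.006, 0, 0, 0], [0, -0.063, 0, -0.006, 0, 0, 0], [0, -0.067, 0, -0.006, 0, 0, 0], [0, -0.07, 0, -0.006, 0, 0, 0], [0, -0.073, 0, -0.006, 0, 0, 0], [0, -0.076, 0, -0.006, 0, 0, 0], [0, -0.079, 0, -0.006, 0, 0, 0], [0, -0.082, 0, -0.006, 0, 0, 0], [0, -0.085, 0, -0.006, 0, 0, 0]]
  ]
}}

```text
clock: 8.18
tool_pos: [0.6657, -0.0023, 0.0595]
orientation: [180.0, 0.0, -93.0]
force: [0.2, 0.7, -0.5]
opening: 0.0003
gripper_force: 0.0
```

```bash
python3 - <<'E'
from h import *
s=cam('scene');o=ctrl.get_obs();print(o['tool_pos'],o['force'])
a=cv2.resize(s['image'][150:300,190:330,::-1],None,fx=4,fy=4,interpolation=cv2.INTER_CUBIC)
cv2.imwrite('pics/s3.png',a)
E
```

```text
[ 0.66577803 -0.00200928  0.05959093] [-0.68144778 -0.04529193  0.57578141]
```

View pics/s3.png

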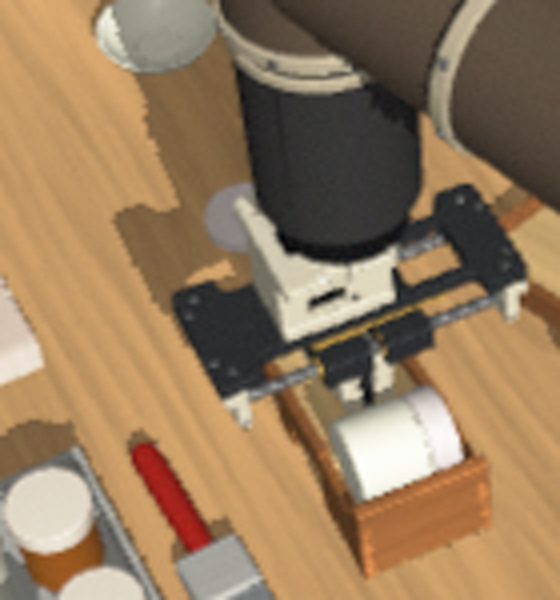

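The jar appears to have dropped against the end stop, and the fingers feel no force. I'll advance a few millimetres more to confirm it is seated.

{"api": "jog_arm", "payload": {
  "plan": [
    [[0, -0.002, 0, 0, 0, 0, 0], [0, -0.004, 0, 0, 0, 0, 0], [0, -0.006, 0, 0, 0, 0, 0], [0, -0.007, 0, 0, 0, 0, 0], [0, -0.007, 0, 0, 0, 0, 0]]
  ]
}}

```text
clock: 8.85
tool_pos: [0.6661, 0.0045, 0.0596]
orientation: [-180.0, -0.0, -93.0]
force: [-0.4, 0.1, -0.6]
opening: 0.0005
gripper_force: 0.0
```

Still no force, so the jar is past the crest and lying in the seat. I'll back off downhill, then go up and clear.

{"api": "jog_arm", "payload": {
  "plan": [
    [[0, 0.005, 0, 0, 0, 0, 0], [0, 0.012, 0, 0, 0, 0, 0], [0, 0.022, 0, -0.002, 0, 0, 0], [0, 0.035, 0, -0.01, 0, 0, 0], [0, 0.045, 0, -0.03, 0, 0, 0], [0, 0.055, 0, -0.06, 0, 0, 0], [0, 0.07, 0, -0.1, 0, 0, 0], [0, 0.1, 0, -0.14, 0, 0, 0], [0, 0.14, 0, -0.17, 0, 0, 0], [0, 0.19, 0, -0.18, 0, 0, 0], [0, 0.24, 0, -0.18, 0, 0, 0], [0, 0.28, 0, -0.18, 0, 0, 0], [0, 0.28, 0, -0.18, 0, 0, 0]]
  ]
}}

```text
clock: 10.48
tool_pos: [0.6501, -0.2788, 0.2397]
orientation: [180.0, -0.0, -93.3]
force: [0.0, 0.6, 0.2]
opening: 0.0007
gripper_force: 0.0
```

```bash
python3 - <<'E'
from h import *
s=cam('top')
c=cv2.resize(s['image'][185:245,290:430,::-1],None,fx=5,fy=5,interpolation=cv2.INTER_CUBIC)
s2=cam('scene');b=cv2.resize(s2['image'][190:295,235:315,::-1],None,fx=2.8,fy=2.8)
o=np.zeros((600,700,3),np.uint8);o[:300]=c;o[300:594,:224]=b;cv2.imwrite('pics/f.png',o)
E
```

```text
(no output)
```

View pics/f.png

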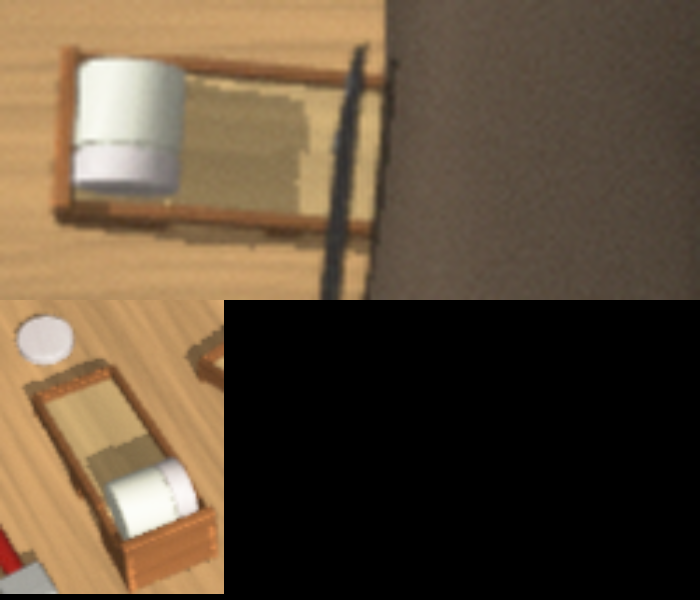

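The jar lies straight in the seat against the end stop (crop columns 73–184), and the lid hasn't moved. The hand is clear, so I'm handing in the job.

```bash
python3 -c "
from plant import ctrl
print(ctrl.close_job())"
```

```text
the job is handed in; nothing more can be done
None
```

I pushed the low jar up over the crest into its seat against the end stop, took the hand away, and handed the job in; the last pictures show the jar lying straight there, but no verdict came back.

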